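Hold up the charged capacitor with insulated tongs

ROBOT

A 6-joint arm with a two-finger parallel gripper is mounted at the origin on the work surface. World frame = base frame: x ahead of the robot, y to its left, z up, the work surface at z = 0. Lengths are in m, angles in degrees, forces in N, time in s.
With the tool pointing down it reaches from about 0.375 to 0.9 m from the base axis. Payload 3.1 kg.
Tool frame: the origin (TCP) lies midway between the tips of the shut fingers; the grasp point (between the pads) lies bot.hold_point_z behind it (bot.hold_point_z is the distance from the TCP to the grasp point, in m); z points along the fingers, y is the direction in which the jaws open and shut (so a half turn about z gives the same grasp; the last joint's range is limited). The gripper opens to 87 mm and grips with 3 to 60 N. Pads are 19 mm wide; open, the fingers measure 117 mm over their backs; the gripper's body (75 mm by 190 mm) begins 51 mm behind the grasp point.
Start: joints at [-78.581, 30.224, 82.088, -0, 67.689, -10.227], TCP at [0.231, -0.581, 0.223] pointing down, gripper open.
Joint ranges: [-176.69, 176.69], [-43.24, 126.21], [12.49, 139.97], [-82, 262], [0, 151.66], [-163.58, 163.58]. Speed limits (degrees/s): [159.86, 159.86, 180, 180, 180, 180].

INTERFACE

Orientations are given as a 3x3 rotation matrix whose columns are the frame's x, y, z axes.
In Python, from rig import bot, vision gives the robot as it stands.
- The arm moves only by the shell command python3 -m inch 'ROWS'. ROWS is JSON, a list of rows, each a list of 5 numbers: the finger opening in mm, from 0 to 87, then the shift along the tool's x, y, z in mm, then the turn about the tool's z in rad. In form: [[hand, dx, dy, dz, roll], ...]. A call has 1 to 8 rows; each row is the pose to reach, as a shift and turn from the pose measured when the call began, along the tool's axes at that moment; what a row does not reach only later rows make up. A row lasts 1/10 s, in which the tool goes at most 50 mm and 8.59 degrees, less where a joint would pass 70% of its speed; a pose out of reach is approached as far as the arm can. A call with a gripper value outside its range is refused whole. The fingers move at their own pace and stop on an object; the grip force is fixed at half the most. Time passes only in rows, so rows that repeat a pose let the fingers close. It gives the time, the measured TCP pose, the force and the opening at its end, in the units of the state.
- bot.read_state(): the state, without advancing time (a new reading comes with each control period).
- vision.capture(name): name is "side" or "top" or "wrist"; returns (picture, depth): 384x512x3 uint8, red, green, blue; 384x512 float32, m along the optical axis (not along the pixel's ray), 0 where there is no reading.
- vision.camera_model(name): a dict with "intrinsics" (3x3 intrinsics, pixels), "camera_from_world" (4x4, takes a point from world to camera coordinates). Camera axes: x right, y down, z forward; pixel columns grow to the right and rows downward; lengths in m; the calibration is good to about 2 mm. A picture is of the moment at which its call begins: read the wrist's pose just before it. camera_model takes no time and is no camera call; for the wrist camera it gives the pose at the moment of the call.
- bot.hand_in(): hands the job in, once; it reports no verdict.
The state is a dict: "time_s": time; "joint_positions": joint angles; "qvel": joint speeds; "tau": joint torques, N m; "position": TCP position; "tcp_rot": TCP orientation; "force": force on the tool from outside, world axes, zero at the start; "moment": the same for the moment, N m; "opening": opening from 0.0 (shut) to 1.0 (fully open).
Only numpy, scipy, OpenCV 4.12 (cv2) and the standard library are available. Lean on these libraries where they do the work, as an engineer would, in place of code of your own. Each camera call takes 0.05 s, during which the arm holds its last target. There are 200 camera calls.

TASK

The capacitor standing on the light blue mat may still be charged, so do not touch it with the gripper: take the orange tongs off their rest, squeeze their tips shut on the capacitor and lift it upright, with its underside at least 12 cm above the bench, so that I can get at the contacts underneath. Do not tip it over, and leave the coil, the heat sink and the red meter where they are. Finish while still holding it up still in the tongs; do not put anything down.

Things in the scene. Friction and masses are not known exactly. Their poses are not given: they have to be found in the camera images.
- tongs_grip (a point): Centre of the orange tongs, half-way up, midway between the two black thumb plates (46 mm long) where they are squeezed; the balance point is within 20 mm. x along the tongs to the tips, y across (the way they close), z up. Plates stand 53 mm apart over their outer faces when open (57 mm at their front ends), about 38 mm shut on the capacitor, 26 mm at the stop.
- tongs_tips (a point): Point midway between the rubber tip pads, half-way up, 100 mm ahead of the grip point; axes as the tongs. Pads 24 mm long, 20 mm tall; gap between them 62 mm when open, about 51 mm with the thumb plates squeezed to 48 mm, 30 mm on the capacitor.
- tongs: The tongs as a whole: 65 g, 20 mm tall all along, lying flat; origin 10 mm below the grip point, same axes. Hinge 90 mm behind, tip ends 112 mm ahead. Both jaws close equally in the level plane against a spring: about 3.5 N on each plate to start, 6 N when shut on the capacitor. Squeezed to 48 mm over the plates they can be carried with the jaws still open.
- rest: Fixed grey tongs rest; origin on the bench below the grip point, x along the tongs. Two cross bars, 10 mm thick, 65 mm behind and 55 mm ahead of it, carry the tongs' underside 32 mm above the bench; small upturned ends to 41 mm. Between the bars only a 36 mm wide, 5 mm thick strip. The tongs lift straight up.
- cap_center (a point): Centre of the capacitor, half-way up: a green upright cylinder with a black rim and silver top, a white stripe, 30 mm across, 46 mm tall, about 50 g, standing on the mat. Own z up.
- cap: The capacitor as a whole; origin at the centre of its underside.
- coil: Bystander: copper-coloured ring coil, 44 mm across, 19 mm tall, lying on the mat. Origin at the centre of its underside.
- sink: Bystander: finned aluminium heat sink, 36 x 36 x 28 mm, on the mat. Origin at the centre of its underside.
- meter: Bystander: red handheld meter, 150 x 75 x 34 mm (42 mm with its dial), lying on the bench to the robot's right. Origin at the centre of its underside.
- mat: Fixed light blue mat, 270 (x) by 420 (y) mm, 3 mm thick; origin at the centre of its underside. Capacitor, coil and heat sink stand on it in a row along y, in any order, at least 90 mm apart in y.
Not all that is in view belongs to the job. Several things look just like the rest: the one meant starts farthest to the robot's left.

How it is judged (in metres and radians):
On the way, in this order (a step that is already met when the one before it is completed fails the run):
1. the tongs are carried clear of their rest in the gripper, the capacitor still standing on the mat (z of tongs_grip in the frame of rest above 0.055 m and contact force between the fingers and tongs above 1 N and height (world z) of cap_center below 0.032 m), for 0.2 s.
2. the tongs' tips are squeezed on the capacitor while it still stands on the mat (contact force between tongs and cap above 1.5 N and distance between cap_center and tongs_tips below 0.03 m and contact force between the fingers and tongs above 3 N and height (world z) of cap below 0.015 m), for 0.1 s.
At the end, for the whole second after the job is handed in: The capacitor hangs still (under 30 mm/s) between the tongs' tips (within 30 mm), underside over 115 mm above the bench, within 0.35 rad of upright; the gripper squeezes the tongs and does not touch the capacitor; coil, heat sink and meter moved under 30 mm (height (world z) of cap above 0.115 m and angle between cap's own z axis and vertical below 0.35 rad and contact force between tongs and cap above 1.5 N and contact force between the fingers and tongs above 3 N and contact force between each of the arm, the fingers and cap below 0.1 N and distance between cap_center and tongs_tips below 0.03 m and height (world z) of tongs_grip above 0.09 m and linear speed of cap below 0.03 m/s and distance of each of coil, sink, meter from where it was at the start of the episode below 0.03 m); the arm keeps its last pose, push and grip.
It fails at once if the gripper or arm touches the capacitor (contact force between any of the fingers, the arm and cap above 0.3 N).
It fails at once if the capacitor is tipped over (angle between cap's own z axis and vertical above 0.7 rad).
It fails at once if the coil, heat sink or meter is pushed away (distance of any of coil, sink, meter from where it was at the start of the episode above 0.03 m).
It also fails if it takes over 45 s, if anything falls off the work surface, if the arm or the gripper's body presses on something with over 40 N, if the wrist force passes 120 N, or if a joint passes its speed limit or range.

## Working session

There is one attempt and no reset: what is moved stays moved. The work goes in short steps, Python scripts to look and compute and a shell command to move; the robot and the scene stay as the last step left them, time stands still between calls to the robot, and variables do not carry over. Pictures are saved under pics/ and viewed, about 8 in all and at most 12, crops included, and the job is handed in when it is done.

```bash
mkdir -p pics; ls; cat > h.py <<'E'
import numpy as np, cv2
from rig import bot, vision
def pts(name, depth, m=None):
    m = m or vision.camera_model(name); K=np.array(m["intrinsics"]); T=np.linalg.inv(np.array(m["camera_from_world"]))
    v,u=np.mgrid[:depth.shape[0],:depth.shape[1]]
    c=np.stack([(u-K[0,2])/K[0,0]*depth,(v-K[1,2])/K[1,1]*depth,depth],-1)
    return c@T[:3,:3].T+T[:3,3]
def snap(name,fn):
    m=vision.camera_model(name); p,d=vision.capture(name)
    cv2.imwrite(f"pics/{fn}.png",p[:,:,::-1]); np.savez(f"{fn}.npz",p=p,d=d,w=pts(name,d,m)); return p,d,pts(name,d,m)
E
python3 - <<'E'
from h import *
a=snap("top","top0")[0]; b=snap("side","side0")[0]
s=bot.read_state(); print(s["position"],np.round(s["tcp_rot"],3),s["force"],s["opening"],bot.hold_point_z)
for n in("top","side"): print(vision.camera_model(n))
E
```

```text
pics
[ 0.2304506  -0.5802512   0.22167564] [[ 0.929  0.369 -0.   ]
 [ 0.369 -0.929  0.002]
 [ 0.    -0.002 -1.   ]] [ 0.01013741  0.26369246 -0.2606027 ] 0.9986247338277049 0.0187
{'intrinsics': array([[419.39155108,   0.        , 249.58842289],
       [  0.        , 419.39155108, 193.92739482],
       [  0.        ,   0.        ,   1.        ]]), 'camera_from_world': array([[-0.0293487 , -0.99956268,  0.00361966, -0.10684351],
       [-0.99860109,  0.02916074, -0.04410792,  0.5078735 ],
       [ 0.04398308, -0.0049091 , -0.99902021,  1.2345962 ],
       [ 0.        ,  0.        ,  0.        ,  1.        ]])}
{'intrinsics': array([[436.26228604,   0.        , 256.66288491],
       [  0.        , 436.26228604, 192.3080256 ],
       [  0.        ,   0.        ,   1.        ]]), 'camera_from_world': array([[-0.93069295, -0.36574315,  0.00652545,  0.45326925],
       [-0.19050091,  0.46937748, -0.8622031 ,  0.1990809 ],
       [ 0.31228198, -0.80368945, -0.50652072,  0.99239223],
       [ 0.        ,  0.        ,  0.        ,  1.        ]])}
```

View pics/top0.png

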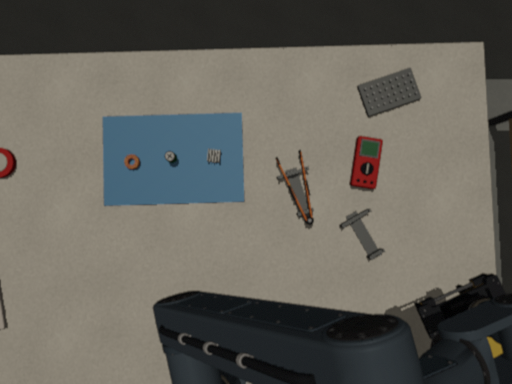

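View pics/side0.png

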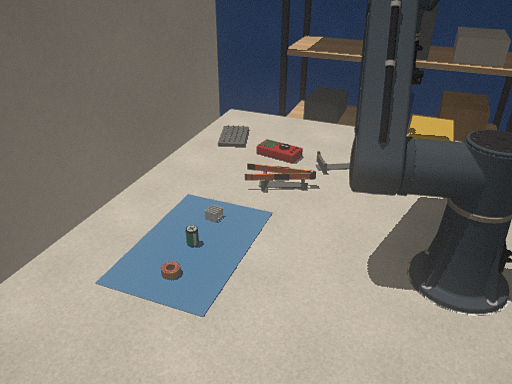

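Top view: the tongs run from the hinge at (309,220) to the tips at (280,155)/(301,152), on the left rest (297,190). The other rest, empty, is at (362,235). On the mat are the coil (132,162), the capacitor (171,157, round with a silver top) and the sink (214,156), with the meter at (366,162). I choose the tongs on the left rest and the capacitor at (171,157).

```bash
python3 - <<'E'
from h import *
z=np.load("top0.npz");p,w=z["p"],z["w"]
hsv=cv2.cvtColor(p,cv2.COLOR_RGB2HSV)
m=((hsv[...,0]<16)&(hsv[...,0]>5)&(hsv[...,1]>130)&(hsv[...,2]>70)); m[:,:260]=0;m[:,325:]=0;m[:140]=0;m[230:]=0
v,u=np.nonzero(m);print(len(v),u.min(),u.max(),v.min(),v.max())
q=w[m]; q=q[(q[:,2]>.03)&(q[:,2]<.07)];print(len(q),np.median(q[:,2]))
c=np.median(q,0);print("orange",c)
# two arms: rows -> world y min/max per x slice
for x in np.arange(q[:,0].min(),q[:,0].max(),.02):
    s=q[(q[:,0]>=x)&(q[:,0]<x+.02)]
    if len(s): print(round(x+.01,3),s[:,1].min().round(4),s[:,1].max().round(4),s[:,2].mean().round(4),len(s))
for n,(U,V) in dict(coil=(132,162),cap=(171,157),sink=(214,156),meter=(366,162)).items():
    r=w[V-14:V+15,U-14:U+15].reshape(-1,3); r=r[(r[:,2]>.013)&(r[:,2]<.1)]
    if len(r): print(n,len(r),((r.min(0)+r.max(0))/2).round(4),r.min(0).round(3),r.max(0).round(3))
a=cv2.resize(p[130:240,100:330],None,fx=3.4,fy=3.4,interpolation=cv2.INTER_CUBIC)
cv2.imwrite("pics/c.png",a[:,:,::-1])
E
```

```text
253 277 311 152 220
248 0.051647765920791344
orange [ 0.5100034  -0.27550986  0.05164777]
0.433 -0.2962 -0.272 0.0494 25
0.453 -0.2965 -0.2622 0.0503 33
0.473 -0.2915 -0.2537 0.0486 30
0.493 -0.2898 -0.2461 0.0502 27
0.513 -0.2896 -0.2408 0.0511 21
0.533 -0.2843 -0.2273 0.0512 26
0.553 -0.2826 -0.2178 0.0497 33
0.573 -0.2803 -0.2089 0.0494 29
0.593 -0.2759 -0.2033 0.05 18
0.613 -0.273 -0.2702 0.0504 6
coil 148 [0.612  0.2247 0.0212] [0.591 0.203 0.014] [0.633 0.246 0.029]
cap 108 [0.6199 0.1061 0.0354] [0.606 0.092 0.014] [0.634 0.12  0.057]
sink 95 [ 0.6226 -0.0184  0.025 ] [ 0.603 -0.038  0.013] [0.642 0.001 0.037]
meter 770 [ 0.5884 -0.4657  0.0309] [ 0.545 -0.509  0.013] [ 0.632 -0.423  0.048]
```

View pics/c.png

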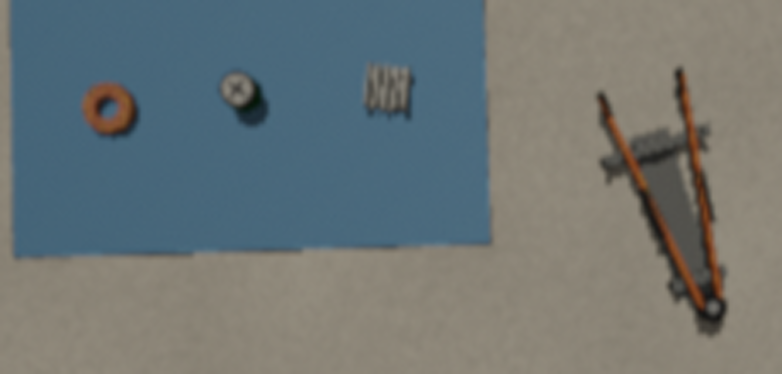

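```bash
cat >> h.py <<'E'
def ray(name,u,v,z,m=None):
    m=m or vision.camera_model(name);K=np.array(m["intrinsics"]);T=np.linalg.inv(np.array(m["camera_from_world"]))
    d=T[:3,:3]@np.linalg.solve(K,[u,v,1]);o=T[:3,3];return o+d*(z-o[2])/d[2]
def rows(target,yaw):
    "shift in tool axes (mm) and roll (rad) to TCP target with tool-x at world yaw"
    s=bot.read_state();R=np.array(s["tcp_rot"]);p=np.array(s["position"])
    y0=np.arctan2(R[1,0],R[0,0]);r=-(yaw-y0);print("yaw0",np.degrees(y0).round(2),"pos",p.round(4),"tilt z",R[:,2].round(4))
    print("shift mm",(R.T@(np.array(target)-p)*1000).round(1),"roll",((r+np.pi/2)%np.pi-np.pi/2).round(3),"t",s["time_s"],"op",s["opening"])
E
python3 - <<'E'
from h import *
h=ray("top",309.1,220.6,.052);a=ray("top",277.1,158.5,.052);b=ray("top",300,150.6,.052)
t=(a+b)/2;d=(t-h);L=np.linalg.norm(d);d/=L;g=h+d*.09;yaw=np.arctan2(d[1],d[0]);print(h,t,L,"grip",g,np.degrees(yaw))
rows([g[0],g[1],.2],yaw)
E
```

```text
[ 0.42123541 -0.28979301  0.052     ] [ 0.61320754 -0.23725498  0.052     ] 0.19903151172199224 grip [ 0.50804323 -0.26603586  0.052     ] 15.305662757758084
yaw0 21.64 pos [ 0.2305 -0.5803  0.2217] tilt z [-4.0e-04  1.9e-03 -1.0e+00]
shift mm [ 373.9 -189.6   22.2] roll 0.111 t 0.1 op 0.9986247338277049
```

```bash
python3 -m inch '[[87,45,-23,3,0.05],[87,90,-46,6,0.11],[87,135,-69,9,0.11],[87,180,-92,12,0.11],[87,225,-115,15,0.11],[87,270,-138,18,0.11],[87,315,-161,20,0.11],[87,374,-190,22,0.11]]' && python3 -m inch '[[87,0,0,0,0],[87,0,0,0,0]]'; python3 - <<'E'
from h import *
snap("wrist","w1");snap("top","top1");rows([.508,-.266,.2],np.radians(15.3))
E
```

```text
time_s: 0.9
position: [0.495, -0.279, 0.2003]
tcp_rot: [[0.964, 0.264, -0.001], [0.264, -0.964, 0.003], [-0.0, -0.003, -1.0]]
force: [0.4, -0.2, 0.2]
opening: 0.999
time_s: 1.1
position: [0.4953, -0.2775, 0.1998]
tcp_rot: [[0.963, 0.268, -0.002], [0.268, -0.963, 0.003], [-0.002, -0.003, -1.0]]
force: [-0.8, -0.3, -0.6]
opening: 0.997
yaw0 15.31 pos [ 0.4943 -0.2795  0.2001] tilt z [-0.002   0.0025 -1.    ]
shift mm [16.8 -9.4  0.1] roll 0.0 t 1.2 op 1.003765636458754
```

View pics/w1.png

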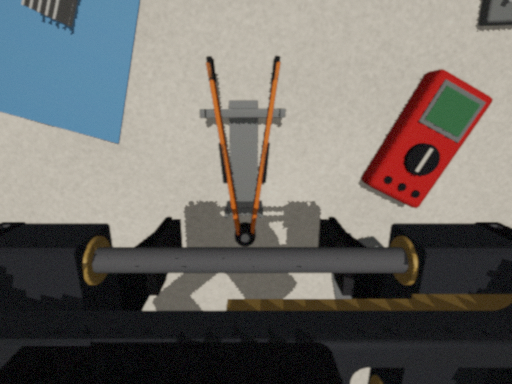

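Wrist view: tongs tips at (211,62)/(276,62), thumb plates about (223,162)/(264,162), hinge (245,233). The tongs are almost aligned with the tool.

```bash
python3 - <<'E'
from h import *
z=np.load("w1.npz");p,d,w=z["p"],z["d"],z["w"]
hsv=cv2.cvtColor(p,cv2.COLOR_RGB2HSV)
m=(hsv[...,0]<18)&(hsv[...,0]>5)&(hsv[...,1]>130)&(hsv[...,2]>70); m[:, :195]=0;m[:,300:]=0;m[225:]=0
q=w[m];q=q[(q[:,2]>.03)&(q[:,2]<.07)];print("z",np.median(q[:,2]))
ml=m.copy();ml[:,243:]=0;mr=m.copy();mr[:,:243]=0
L=[]
for mm in(ml,mr):
    v,u=np.nonzero(mm); f=np.polyfit(v,u,1); L.append(f)
mid=(L[0]+L[1])/2
H=ray("wrist",245,233,.052);T=[ray("wrist",*x,.052) for x in((211,60),(276,60))];t=(T[0]+T[1])/2
P=[ray("wrist",np.polyval(mid,v),v,.052) for v in(80,200)]
e=P[0]-P[1];print("midline yaw",np.degrees(np.arctan2(e[1],e[0])),P)
k=t-H;n=np.linalg.norm(k);print("H",H,"tip",t,"L",n,np.degrees(np.arctan2(k[1],k[0])))
pl=(ray("wrist",223,162,.052)+ray("wrist",264,162,.052))/2
g=H+k/n*.09;g2=t-k/n*.112;print("grip",g,g2,"plates",pl)
gg=(g+g2)/2; rows([gg[0],gg[1],.023],np.arctan2(k[1],k[0]))
E
```

```text
z 0.051976591034790465
midline yaw 15.732281644749532 [array([ 0.59458356, -0.24530579,  0.052     ]), array([ 0.4679403 , -0.28098061,  0.052     ])]
H [ 0.4274759  -0.29249568  0.052     ] tip [ 0.61320965 -0.24073951  0.052     ] L 0.19281007924848723 15.570911749001112
grip [ 0.5141728  -0.26833691  0.052     ] [ 0.50532016 -0.27080376  0.052     ] plates [ 0.51112565 -0.2681496   0.052     ]
yaw0 15.31 pos [ 0.4943 -0.2795  0.2001] tilt z [-0.002   0.0025 -1.    ]
shift mm [ 17.8  -5.  177. ] roll -0.005 t 1.2 op 1.003765636458754
```

```bash
python3 -m inch '[[87,9,-2,20,-0.005],[87,18,-5,50,-0.005],[87,18,-5,80,-0.005],[87,18,-5,110,-0.005],[87,18,-5,140,-0.005],[87,18,-5,165,-0.005],[87,18,-5,175,-0.005],[87,18,-5,175,-0.005]]'; python3 - <<'E'
from h import *
snap("wrist","w2");snap("side","s2");rows([.5098,-.2696,.024],np.radians(15.6));print(bot.read_state()["force"])
E
```

```text
time_s: 2.0
position: [0.5085, -0.2704, 0.0238]
tcp_rot: [[0.964, 0.267, -0.004], [0.267, -0.964, 0.004], [-0.003, -0.005, -1.0]]
force: [0.7, -0.4, 0.1]
opening: 0.999
yaw0 15.51 pos [ 0.5101 -0.2708  0.0258] tilt z [-9.0e-04  1.5e-03 -1.0e+00]
shift mm [ 0.  -1.3  1.8] roll -0.002 t 2.1 op 1.0019092487129526
[-0.44965575 -0.33495887  0.70457943]
```

View pics/w2.png

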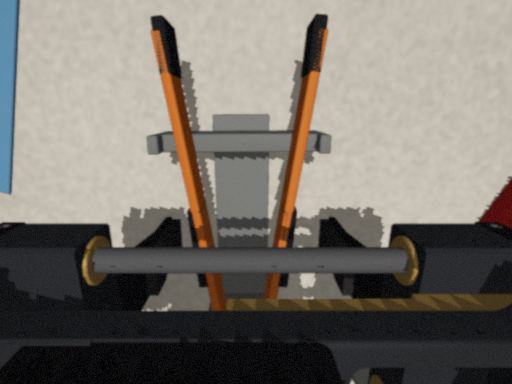

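The plates sit between the fingers: left about (195,245), right about (290,245), with the tips at (164,20)/(319,20). Next I squeeze to 48 mm.

```bash
python3 -m inch '[[48,0,0,0,0],[48,0,0,0,0],[48,0,0,0,0],[48,0,0,0,0],[48,0,0,0,0],[48,0,0,0,0]]'; python3 -m inch '[[48,0,0,-8,0],[48,0,0,-18,0],[48,0,0,-30,0],[48,0,0,-42,0],[48,0,0,-54,0],[48,0,0,-66,0],[48,0,0,-75,0],[48,0,0,-75,0]]';  python3 - <<'E'
from h import *
snap("wrist","w3");print(bot.read_state()["opening"]*87)
E
```

```text
time_s: 2.7
position: [0.5102, -0.2707, 0.026]
tcp_rot: [[0.963, 0.268, -0.001], [0.268, -0.963, 0.001], [-0.0, -0.002, -1.0]]
force: [0.3, 0.2, 1.2]
opening: 0.584
time_s: 3.5
position: [0.5112, -0.2714, 0.1028]
tcp_rot: [[0.963, 0.268, 0.002], [0.268, -0.963, -0.001], [0.002, 0.001, -1.0]]
force: [-0.1, -0.0, -0.3]
opening: 0.552
48.036095932255755
```

View pics/w3.png

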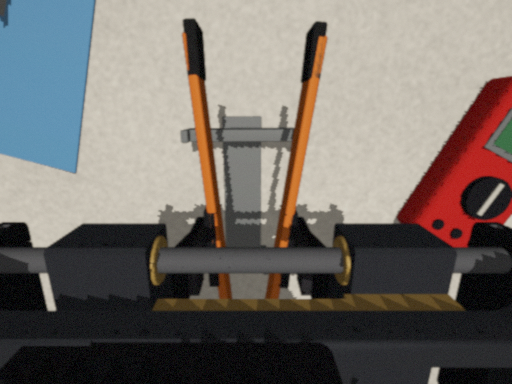

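Lifted: the tongs hang level in the fingers with open tips at (193,50)/(316,50), and the rest is empty below them.

```bash
cat >> h.py <<'E'
def tips(fn):
    "pad points in tool frame from dark pixels ahead of the fingers"
    z=np.load(fn+".npz");p,w=z["p"],z["w"];s=bot.read_state();R=np.array(s["tcp_rot"]);t=np.array(s["position"])
    q=(w-t)@R; m=(p.max(2)<60)&(np.abs(q[...,2]+.028)<.02)&(q[...,0]>.07)&(q[...,0]<.14)&(np.abs(q[...,1])<.05)
    o=[]
    for sg in(-1,1):
        k=q[m&(q[...,1]*sg>0)]; o.append(k); print("pad",sg,len(k),"med",np.median(k,0).round(4),"x",np.percentile(k[:,0],[3,97]).round(4))
    h=(p[...,0]>120)&(p[...,2]<60)&(np.abs(q[...,2]+.028)<.03)
    k=q[h&(q[...,0]<.07)]; print("orange z",np.median(k[:,2]),"y mid near",k[:,0].min(), k[k[:,0]<k[:,0].min()+.01][:,1].mean())
E
python3 - <<'E'
from h import *
tips("w3"); rows([.455,.106,.103],0)
E
```

```text
pad -1 814 med [ 0.1025 -0.0229 -0.0273] x [0.0916 0.1122]
pad 1 599 med [ 0.1033  0.0289 -0.027 ] x [0.0901 0.1114]
orange z -0.027192131518775926 y mid near 0.004223371854015849 0.007150058613450524
yaw0 15.53 pos [ 0.5107 -0.2711  0.1019] tilt z [ 6.e-04  4.e-04 -1.e+00]
shift mm [  47.3 -378.2   -1. ] roll 0.271 t 3.55 op 0.5521390337040891
```

```bash
python3 -m inch '[[48,1,-8,0,0.01],[48,3,-25,0,0.03],[48,6,-47,0,0.05],[48,9,-72,0,0.07],[48,12,-97,0,0.09],[48,15,-122,0,0.11],[48,18,-147,0,0.13],[48,20,-160,0,0.14]]'; python3 -m inch '[[48,0,0,0,0]]'; python3 - <<'E'
from h import *
rows([.455,.106,.103],0)
E
```

```text
time_s: 4.35
position: [0.485, -0.1086, 0.1012]
tcp_rot: [[0.991, 0.131, -0.003], [0.131, -0.991, 0.003], [-0.003, -0.003, -1.0]]
force: [0.5, 0.4, -0.6]
opening: 0.552
time_s: 4.45
position: [0.4835, -0.1062, 0.1006]
tcp_rot: [[0.991, 0.133, -0.006], [0.133, -0.991, 0.004], [-0.005, -0.005, -1.0]]
force: [0.4, 0.2, -0.5]
opening: 0.552
yaw0 7.66 pos [ 0.4835 -0.1062  0.1006] tilt z [-0.0059  0.0041 -1.    ]
shift mm [  -0.  -214.1   -1.3] roll 0.134 t 4.45 op 0.5523610895583824
```

```bash
python3 -m inch '[[48,0,-8,0,0.01],[48,0,-28,0,0.03],[48,0,-58,0,0.05],[48,0,-88,0,0.07],[48,0,-118,0,0.09],[48,0,-148,0,0.11],[48,0,-178,0,0.13],[48,0,-203,0,0.134]]'; python3 -m inch '[[48,0,-9,-1,0],[48,0,-9,-1,0],[48,0,-9,-1,0]]'; python3 - <<'E'
from h import *
snap("wrist","w4");tips("w4");rows([.455,.106,.103],0)
E
```

```text
time_s: 5.25
position: [0.4562, 0.0961, 0.1014]
tcp_rot: [[1.0, -0.002, -0.006], [-0.002, -1.0, 0.004], [-0.006, -0.004, -1.0]]
force: [0.4, 0.2, -0.5]
opening: 0.556
time_s: 5.55
position: [0.4568, 0.1044, 0.1024]
tcp_rot: [[1.0, -0.002, -0.006], [-0.002, -1.0, 0.004], [-0.006, -0.004, -1.0]]
force: [-0.3, 0.7, -0.4]
opening: 0.557
pad -1 571 med [ 0.1046 -0.0231 -0.026 ] x [0.0913 0.1124]
pad 1 604 med [ 0.1031  0.0279 -0.0261] x [0.0901 0.1113]
orange z -0.026238507049298088 y mid near -0.028386737210628486 0.0009231237731590856
yaw0 -0.15 pos [0.4567 0.1041 0.1024] tilt z [-0.0059  0.0039 -1.    ]
shift mm [-1.7 -1.8 -0.6] roll -0.003 t 5.6 op 0.5533163920595157
```

View pics/w4.png

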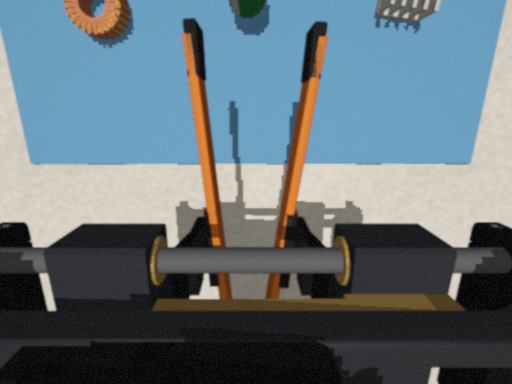

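The capacitor (green) is ahead at (250,5), nearly centred between the tips (193/316, middle 254). The coil (97,10) and the sink (408,8) are well to either side.

```bash
python3 - <<'E'
from h import *
z=np.load("top0.npz");w=z["w"];r=w[143:172,157:186].reshape(-1,3);r=r[(r[:,2]>.042)&(r[:,2]<.06)];print("top cap",len(r),(r.min(0)+r.max(0))/2,r.mean(0))
z=np.load("w4.npz");w=z["w"];m=(w[...,2]>.01)&(w[...,2]<.06)&(abs(w[...,1]-.106)<.03)&(w[...,0]>.57)&(w[...,0]<.65)
q=w[m];print("wrist",len(q),q.min(0),q.max(0))
z=np.load("side0.npz");w=z["w"];m=(w[...,2]>.01)&(w[...,2]<.06)&(abs(w[...,1]-.106)<.03)&(abs(w[...,0]-.62)<.03)
q=w[m];print("side",len(q),q.min(0),q.max(0))
E
```

```text
top cap 88 [0.62058582 0.10645245 0.05038073] [0.62061967 0.10647923 0.05012698]
wrist 445 [0.60478839 0.09248684 0.01001975] [0.61487472 0.12015442 0.04486327]
side 223 [0.60267064 0.09545166 0.01003922] [0.63143225 0.124358   0.05302966]
```

```bash
python3 -m inch '[[48,0,-2,8,0],[48,0,-4,20,0],[48,0,-5,34,0],[48,0,-5,48,0],[48,0,-5,62,0],[48,0,-5,76,0],[48,0,-5,84,0],[48,0,-5,86,0]]'; python3 -m inch '[[48,0,0,0,0],[48,0,0,0,0]]'; python3 - <<'E'
from h import *
snap("wrist","w5");tips("w5");rows([.519,.1095,.016],0)
z=np.load("w5.npz");w=z["w"];m=(w[...,2]>.01)&(w[...,2]<.06)&(abs(w[...,1]-.106)<.022)&(w[...,0]>.59)&(w[...,0]<.65)
q=w[m];print("wrist",len(q),q.min(0),q.max(0))
E
```

```text
time_s: 6.4
position: [0.4558, 0.1089, 0.0153]
tcp_rot: [[1.0, -0.004, -0.008], [-0.004, -1.0, 0.004], [-0.008, -0.004, -1.0]]
force: [-0.2, 0.1, 0.2]
opening: 0.553
time_s: 6.6
position: [0.4561, 0.1086, 0.0155]
tcp_rot: [[1.0, -0.004, -0.007], [-0.004, -1.0, 0.004], [-0.007, -0.004, -1.0]]
force: [-0.4, 0.0, -1.2]
opening: 0.555
pad -1 613 med [ 0.1038 -0.0226 -0.0256] x [0.0912 0.1124]
pad 1 607 med [ 0.1029  0.0283 -0.0259] x [0.09   0.1111]
orange z -0.026018548323465274 y mid near -0.028222038504306258 0.0011694130280711613
yaw0 -0.23 pos [0.4562 0.1087 0.0157] tilt z [-0.0069  0.0039 -1.    ]
shift mm [62.8 -1.  -0.8] roll -0.004 t 6.65 op 0.5505193475756376Traceback (most recent call last):
  File "<stdin>", line 4, in <module>
    return umr_minimum(a, axis, None, out, keepdims, initial, where)
ValueError: zero-size array to reduction operation minimum which has no identity
```

View pics/w5.png

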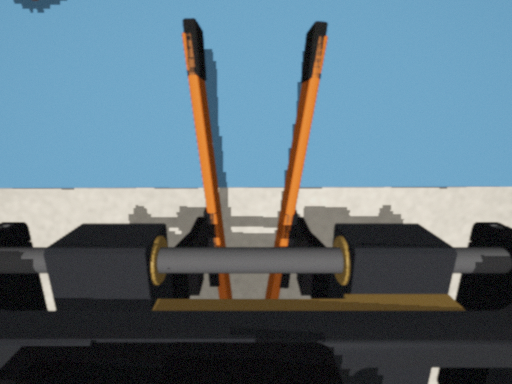

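The tips are low over the mat with the path ahead clear; the capacitor is just out of view above. I advance part way, then check how it is centred.

```bash
python3 -m inch '[[48,4,0,0,-0.004],[48,10,-1,0,-0.004],[48,17,-1,0,-0.004],[48,24,-1,0,-0.004],[48,31,-1,0,-0.004],[48,38,-1,0,-0.004],[48,43,-1,0,-0.004],[48,43,-1,0,-0.004]]'; python3 - <<'E'
from h import *
snap("wrist","w6");snap("side","s6");rows([.519,.1095,.016],0)
for f in ("w6","s6"):
  z=np.load(f+".npz");p,w=z["p"].astype(int),z["w"];m=(w[...,2]>.01)&(w[...,2]<.06)&(abs(w[...,1]-.106)<.03)&(w[...,0]>.6)&(w[...,0]<.65)&(p[...,0]<p[...,1]+20)
  q=w[m];print(f,len(q),q.min(0).round(4) if len(q) else 0,q.max(0).round(4) if len(q) else 0)
p=np.load("s6.npz")["p"]
cv2.imwrite("pics/s6c.png",np.hstack([cv2.resize(p[200:275,140:270],None,fx=3.2,fy=3.2)[:,:,::-1],cv2.resize(np.load("w6.npz")["p"][0:120,130:380],(384,240))[:,:,::-1]]))
E
```

```text
time_s: 7.45
position: [0.5005, 0.1095, 0.0154]
tcp_rot: [[1.0, -0.0, -0.005], [-0.0, -1.0, 0.004], [-0.005, -0.004, -1.0]]
force: [-0.1, -0.5, -0.3]
opening: 0.552
yaw0 -0.0 pos [0.4989 0.1096 0.0153] tilt z [-0.0077  0.0039 -1.    ]
shift mm [20.1  0.1 -0.9] roll -0.0 t 7.55 op 0.554897981643084
w6 4023 [0.6   0.076 0.01 ] [0.6193 0.136  0.0521]
s6 179 [0.6005 0.0792 0.0116] [0.6313 0.1337 0.0539]
```

View pics/s6c.png

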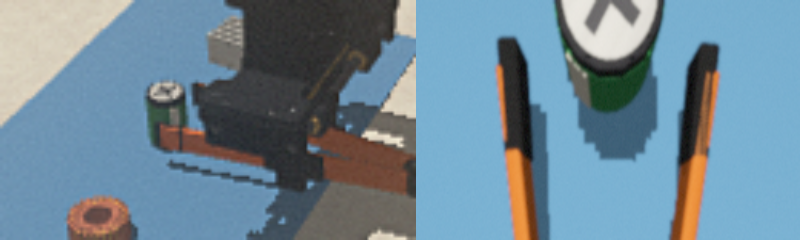

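The capacitor (crop 555–662) is centred between the pads (512/703). I advance the last 20 mm and squeeze.

```bash
python3 -m inch '[[48,5,0,0,0],[48,11,0,0,0],[48,17,0,0,0],[48,20,0,0,0],[48,20,0,0,0]]'; python3 -m inch '[[44,0,0,0,0],[41,0,0,0,0],[38,0,0,0,0],[34,0,0,0,0],[30,0,0,0,0],[20,0,0,0,0],[20,0,0,0,0],[20,0,0,0,0]]'; python3 - <<'E'
from h import *
snap("wrist","w7");s=bot.read_state();print(s["opening"]*87,s["force"],s["position"])
E
```

```text
time_s: 8.05
position: [0.5199, 0.1095, 0.0152]
tcp_rot: [[1.0, -0.0, -0.007], [-0.0, -1.0, 0.004], [-0.007, -0.004, -1.0]]
force: [-0.7, 0.4, -0.2]
opening: 0.552
time_s: 8.85
position: [0.5197, 0.1095, 0.0152]
tcp_rot: [[1.0, -0.0, -0.007], [-0.0, -1.0, 0.004], [-0.007, -0.004, -1.0]]
force: [-0.5, -0.1, -0.1]
opening: 0.431
37.635457458579886 [-0.58103681  0.29470619  0.68463807] [0.51971218 0.10952329 0.01515621]
```

View pics/w7.png

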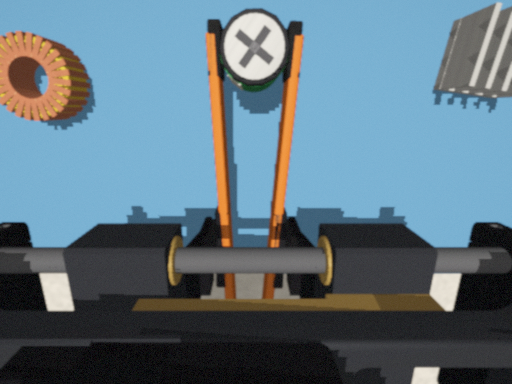

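The capacitor (255,45) is clamped between the pads; the opening of 37.6 mm matches the 38 mm expected. Now I lift it slowly.

```bash
python3 -m inch '[[20,0,0,0,0],[20,0,0,-2,0],[20,0,0,-6,0],[20,0,0,-12,0],[20,0,0,-20,0],[20,0,0,-29,0],[20,0,0,-38,0],[20,0,0,-46,0]]'; python3 -m inch '[[20,0,0,-8,0],[20,0,0,-17,0],[20,0,0,-27,0],[20,0,0,-38,0],[20,0,0,-49,0],[20,0,0,-60,0],[20,0,0,-71,0],[20,0,0,-80,0]]'; python3 -m inch '[[20,0,0,-4,0],[20,0,0,-9,0],[20,0,0,-13,0],[20,0,0,-15,0],[20,0,0,-15,0],[20,0,0,-15,0],[20,0,0,-15,0],[20,0,0,-15,0]]'; python3 - <<'E'
from h import *
snap("wrist","w8");snap("side","s8");s=bot.read_state();print(s["opening"]*87,s["force"],s["position"],np.abs(s["qvel"]).max())
w=np.load("s8.npz")["w"];p=np.load("s8.npz")["p"]
m=(abs(w[...,1]-.107)<.03)&(abs(w[...,0]-.62)<.03)&(w[...,2]>.05)
print(w[m].min(0),w[m].max(0));v,u=np.nonzero(m);print(u.min(),u.max(),v.min(),v.max())
cv2.imwrite("pics/s8c.png",np.hstack([cv2.resize(p[110:290,130:330],(400,360))[:,:,::-1],cv2.resize(np.load("w8.npz")["p"][0:384,64:448],(360,360))[:,:,::-1]]))
E
```

```text
time_s: 9.7
position: [0.5203, 0.1093, 0.0623]
tcp_rot: [[1.0, -0.0, -0.006], [-0.0, -1.0, 0.004], [-0.006, -0.004, -1.0]]
force: [-0.0, 0.7, -0.8]
opening: 0.433
time_s: 10.5
position: [0.521, 0.109, 0.1434]
tcp_rot: [[1.0, -0.0, -0.005], [-0.0, -1.0, 0.004], [-0.005, -0.004, -1.0]]
force: [0.2, 0.2, -0.9]
opening: 0.433
time_s: 11.3
position: [0.5208, 0.109, 0.1581]
tcp_rot: [[1.0, -0.0, -0.006], [-0.0, -1.0, 0.004], [-0.006, -0.004, -1.0]]
force: [-0.9, 0.9, -1.6]
opening: 0.432
37.39690758574203 [ 0.34303631 -0.32426696 -1.38669026] [0.52095795 0.1089797  0.15824795] 0.1871164057125784
[0.59046692 0.09529699 0.1472249 ] [0.63445269 0.13191322 0.1944196 ]
178 195 175 197
```

View pics/s8c.png

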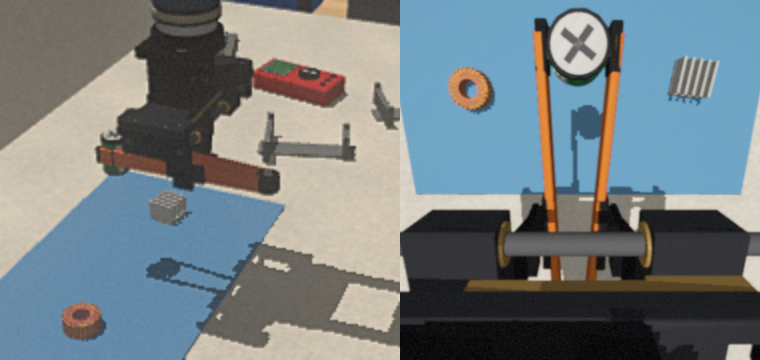

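```bash
python3 -m inch '[[20,0,0,0,0],[20,0,0,0,0],[20,0,0,0,0],[20,0,0,0,0]]'; python3 -c "
from rig import bot
print(bot.hand_in())"
```

```text
time_s: 11.8
position: [0.5209, 0.109, 0.1582]
tcp_rot: [[1.0, -0.0, -0.005], [-0.0, -1.0, 0.004], [-0.005, -0.004, -1.0]]
force: [-0.0, -0.6, -0.8]
opening: 0.434
the job is handed in; nothing more can be done
None
```

The capacitor is being held up in the orange tongs, upright and still, with its underside about 14 cm above the bench. I took the tongs off the left rest, squeezed to 48 mm so the jaws stayed open. I then slid the tips around the capacitor, squeezed them shut and lifted it straight up about 14 cm. The job was handed in at 11.8 s, and hand-in reports no verdict.

The last checks all agreed:
- **Height:** the side camera's depth put the capacitor from about 0.147 m to 0.194 m, and the arm's own height reading fits that.
- **Grip:** the fingers stand about 37.5 mm apart, against the 38 mm expected with the tongs shut on the capacitor, and this stayed steady through the lift.
- **Slip:** in the wrist view the capacitor kept the same place between the pads before and after lifting, so I saw no slip or tilt.
- **Bystanders:** the coil, heat sink and meter looked undisturbed in the last picture; I judged this by eye and did not re-measure their positions.

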